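# Test the RCD of the power console and prove the socket live with the tester pen

## Task

Do the routine RCD test on the grey power console: press the yellow test button so that the blue lever drops, then lift the lever fully back up. Then take the orange voltage tester out of the tool block, carry it over the medicines standing in between and hold it still and upright with its tip about 1 cm above the live slot of the free socket (of the two slots on the robot's side, the right-hand one seen from the robot), never letting the tester touch the console, its sockets or the charger. Leave everything else standing where it is; the program finishes while the gripper is still holding the tester there, and nothing is put down.

Things in the scene. Friction and masses are not known exactly. Their poses are not given: they have to be found in the camera images.
- console: Grey bench power console screwed to the counter, 190 (x) x 290 (y) x 80 mm; origin at the centre of its underside, own -x is its front (towards the robot). Front 105 mm: a fascia sloping 20 degrees up from 42 mm high at the front edge (own x -95) to 80 mm (own x +10). Behind that the top is flat, 80 mm high, with two socket modules. It lies level, turned about z only
- rcd_test (a joint): Travel of the test button in m: 0 out, 0.0045 fully in; it springs back. Takes about 4 N; the lever trips near 0.0035
- test_top (a point): Centre of the outer face of the yellow test button, 12 x 12 mm, 8 mm proud of the RCD's face, 36 mm from the lever's middle. It moves into the fascia (20 degrees from straight down); pressing straight down with closed fingertips works
- rcd_lever (a joint): Angle of the RCD's lever in rad: 0 fully up (on), 0.84 fully down (tripped). A toggle spring with its dead centre at 0.25 throws it to 0.84 above that and to 0 below that, and holds it there
- lever_tip (a point): Middle of the free end of the blue lever: a blade 22 mm wide (along console y), 6 mm thick, 31 mm long from its pivot (an axis along console y) at console (-40, 102, 60) mm. Up (on): tip at console (-38, 102, 91). Dropped: it leans 44 degrees to the robot, tip at console (-61, 102, 82). To lift it, press on its front and follow its arc, up and to console +x; about 2 to 4 N
- tester_grip (a point): Centre of the grip of the orange tester pen, on its axis, 95 mm above its tip, 45 mm below its top. Loose, round, body 20 mm in diameter, 140 mm long in all, 50 g, with a pale tip narrowing to 7 mm; own z runs from tip to top. It stands upright, tip down, 50 mm deep in a 23 mm hole of the tool block, 90 mm standing out
- tester_tip (a point): The very end of the tester's pale tip, on its axis (the axes are the tester's, z towards the top)
- tester: The tester pen itself; origin at its tip
- live_slot (a point): Middle of the live slot of the free socket, on its upward face, 84 mm above the counter. The socket is a white 50 x 50 mm module on the console's flat top with three dark slots: the live one (6 x 4 mm) towards console -x and -y, the neutral one 22 mm to its left (+y), the earth one towards +x
- socket_free: The free socket module, 50 x 50 x 4 mm, origin at its centre on the console's top (80 mm high); own axes as the console's
- socket_used: The other socket module, 65 mm beside the free one on the left or right; a white charger 46 x 40 mm is plugged into it, its top 54 mm above the console's top. Origin as for the free one
- tool_block: Dark tool block fixed to the counter, 60 (x) x 160 (y) x 60 mm, origin at the centre of its underside. The tester's hole is at own (0, -50) mm; a red screwdriver handle 28 mm in diameter stands at own (0, 52) mm, top 136 mm above the counter
- pill_bottle_a: Loose white pill bottle with orange band, 56 mm in diameter, 100 mm high, origin at the centre of its underside. The two bottles and carton A stand in a row between the console and the tool block
- pill_bottle_b: Loose white pill bottle with blue cap, 62 mm in diameter, 112 mm high, origin at the centre of its underside
- carton_a: Loose white and crimson carton, 50 x 50 x 105 mm high, origin at the centre of its underside
- carton_b: Loose white and teal carton, 60 x 130 x 50 mm high, at the back, origin at the centre of its underside
- sanitiser: Loose pump bottle, 66 mm in diameter, 175 mm high, right of the console, origin at the centre of its underside
- stapler: Loose dark blue stapler, 135 x 34 x 48 mm high, right of the console, origin at the centre of its underside
- rcd: White RCD on the console's fascia, 45 mm up the slope x 72 mm wide, 8 mm proud. Origin at its centre on the fascia, at console (-42.5, 85, 61) mm; own x up the slope, z out of it (tilted 20 degrees to the robot). The yellow button is on its right half, the blue lever on its left half, seen from the robot
Not all that is in view belongs to the job. What is meant by the tool_block is not brown, and is the smaller of those in its own colour.

How it is judged:
On the way, in this order (a step that is already met when the one before it is completed fails the run):
1. with the test button pressed in, the lever drops (value of joint rcd_test above 0.001 m and value of joint rcd_lever above 0.5 rad), for 0.01 s.
2. the button is out again and the lever is fully back up (value of joint rcd_test below 0.001 m and value of joint rcd_lever below 0.06 rad), for 0.2 s.
3. the tester is lifted out of the tool block (z of tester_tip in the frame of tool_block above 0.065 m and contact force between the fingers and tester above 1 N), for 0.1 s.
At the end, for the whole second after the job is handed in: The lever is fully up (below 0.06 rad) and the button out; the gripper holds the tester still and upright (within 0.18 rad), its tip 3 to 20 mm above the face of the free socket and within 7 mm sideways of the middle of the live slot, touching neither socket, console nor charger (all of step 2 and horizontal distance between tester_tip and live_slot below 0.007 m and z of tester_tip in the frame of socket_free between 0.007 and 0.024 m and angle between tester_tip's own z axis and vertical below 0.18 rad and contact force between the fingers and tester above 1 N and linear speed of tester below 0.015 m/s and contact force between tester and socket_free below 0.05 N and contact force between tester and socket_used below 0.05 N and contact force between tester and console below 0.05 N); the arm keeps its last pose, push and grip.
It fails at once if the tester touches the sockets or the console (contact force between tester and socket_free above 0.3 N or contact force between tester and socket_used above 0.3 N or contact force between tester and console above 0.3 N).
It fails at once if the tester is carried past low between the medicines instead of over them (world y of tester_tip between 0.1 and 0.18 m and height (world z) of tester_tip below 0.1 m).
It fails at once if a thing standing on the counter is shoved or knocked over (distance of any of pill_bottle_a, pill_bottle_b, carton_a, carton_b, sanitiser, stapler from where it was at the start of the episode above 0.015 m or angle between any of pill_bottle_a, pill_bottle_b, carton_a, sanitiser's own z axis and vertical above 0.3 rad).
It also fails if it takes over 67 s, if anything falls off the work surface, if the arm or the gripper's body presses on something with over 40 N, if the wrist force passes 120 N, or if a joint passes its speed limit or range.

## Robot

A 6-joint arm with a two-finger parallel gripper is mounted at the origin on the work surface. World frame = base frame: x ahead of the robot, y to its left, z up, the work surface at z = 0. Lengths are in m, angles in rad, forces in N, time in s.
With the tool pointing down it reaches from about 0.35 to 0.975 m from the base axis. Payload 4.9 kg.
Tool frame: the origin (TCP) lies on the centre line of the jaws, within the pads' length; the fingertips stand 25 mm ahead of it and the grasp point (between the pads) lies 6 mm ahead of it; z points along the fingers, y is the line along which they close (so a half turn about z gives the same grasp; the last joint's range is limited). The gripper opens to 85 mm and grips with 20 to 120 N. Pads are 22 mm wide; open, the fingers measure 114 mm over their backs; the gripper's body (76 mm by 85 mm) begins 54 mm behind the grasp point. The pads swing forward as they close: fully open they stand 13 mm farther back than shut.
Start: joints at [1.135, 0.053, 1.613, -0, 1.476, -0.119], TCP at [0.195, 0.594, 0.231] pointing down, gripper open.
Joint ranges: [-3.01, 3.01], [-1.01, 2.22], [0.06, 2.58], [-1.02, 4.17], [0.09, 2.62], [-3.14, 3.14]. Speed limits (rad/s): [2.57, 2.57, 3.14, 3.14, 3.14, 3.14].

## Interface

Orientations are given as a unit quaternion [w, x, y, z].
In Python, from plant import state, grab_frame, get_calibration, job gives the robot as it stands. The module is installed in compiled form; this text tells all that it offers.
- The arm moves only by the tool move_arm, never from a script. Its argument "targets" is a list that holds one entry, the list of rows, each a list of 5 numbers: the opening in per cent of the stroke, from 0 (shut) to 100 (fully open), then the shift along the tool's x, y, z as a fraction of full scale, then the turn about the tool's z as a fraction of full scale. A call has 1 to 5 rows; each row shifts and turns the commanded pose from where the row before left it, along the tool's axes as they then stand; what a row does not reach is not made up. Full scale, the value 1, is 0.6 m for a shift and 6 degrees for a turn. A row lasts 1/12 s, in which the tool goes at most 41.7 mm and 7.16 degrees, less where a joint would pass 70% of its speed; a pose out of reach is approached as far as the arm can. A call with a number of a shift or a turn outside -1 to 1 is refused whole. A call with a gripper value outside its range is refused whole. The fingers move at their own pace and stop on an object; the grip force is fixed at half the most. Time passes only in rows, so rows that do not move let the fingers close. It gives the time, the measured TCP pose, the force, the opening and the grip force at its end, in the units of the state.
- state(): the state, without advancing time (a new reading comes with each control period).
- grab_frame(name): name is "side" or "top" or "wrist"; returns the picture (384x512x3 uint8, red, green, blue); there is no depth.
- get_calibration(name): a dict with "vertical_fov" (degrees; the focal length in pixels is half the picture's height over the tangent of half this angle, whatever the lens; pixels are square), "cx", "cy" (the principal point, pixels), "dist_coeffs" ([k1, k2, p1, p2, k3] as OpenCV has them; the pictures are not rectified), "R" (3x3) and "t" (3): a world point X has camera coordinates R X + t. Camera axes: x right, y down, z forward; pixel columns grow to the right and rows downward; lengths in m; the calibration is good to about 2 mm. A picture is of the moment at which its call begins: read the wrist's pose just before it. get_calibration takes no time and is no camera call; for the wrist camera it gives the pose at the moment of the call.
- job.job_done(): hands the job in; it is judged then, once.
The state is a dict: "time": time; "joint_pos": joint angles; "joint_vel": joint speeds; "joint_efforts": joint torques, N m; "tool_pos": TCP position; "tool_rot": TCP orientation; "contact_force": force on the tool from outside, world axes, zero at the start; "ft_torque": the same for the moment, N m; "gripper_width": opening from 0.0 (shut) to 1.0 (fully open); "grasp_force": force on a finger pad.
Only numpy, scipy, OpenCV 4.12 (cv2) and the standard library are available. Lean on these libraries where they do the work, as an engineer would, in place of code of your own. Each camera call takes 0.05 s, during which the arm holds its last target. There are 200 camera calls.

## Working session

There is one attempt and no reset: what is moved stays moved. The work goes in short steps, Python scripts to look and compute and a tool call to move; the robot and the scene stay as the last step left them, time stands still between calls to the robot, and variables do not carry over. Pictures are saved under pics/ and viewed, at most 10 in all, crops included, and the job is handed in when it is done.

Besides the shell and the picture viewer there is one more tool, called after ">>>" as name(argument=value, ...) on one line, values as JSON. move_arm: Moves the arm, as the interface text tells. Shift numbers are shares of 0.6 m and turn numbers shares of 6 degrees, none past 1 either way. Its arguments: {"type":"object","properties":{"targets":{"type":"array"}},"required":["targets"]}

```bash
mkdir -p pics; cat > h.py <<'E'
import numpy as np, cv2
from plant import state, grab_frame, get_calibration, job
def K(c):
    f=192/np.tan(np.radians(c["vertical_fov"])/2)
    return np.array([[f,0,c["cx"]],[0,f,c["cy"]],[0,0,1.]])
def ray(c,p):
    u=cv2.undistortPoints(np.array([[p]],float),K(c),np.array(c["dist_coeffs"],float))[0,0]
    R=np.array(c["R"]);t=np.array(c["t"])
    return -R.T@t, R.T@np.array([u[0],u[1],1.])
def onz(c,p,z):
    o,d=ray(c,p); return o+d*(z-o[2])/d[2]
def proj(c,X):
    return cv2.projectPoints(np.array(X,float).reshape(-1,1,3),cv2.Rodrigues(np.array(c["R"]))[0],np.array(c["t"],float),K(c),np.array(c["dist_coeffs"],float))[0][:,0]
def tri(c1,p1,c2,p2):
    o1,d1=ray(c1,p1);o2,d2=ray(c2,p2)
    s=np.linalg.lstsq(np.stack([d1,-d2],1),o2-o1,rcond=None)[0]
    a=o1+s[0]*d1;b=o2+s[1]*d2
    return (a+b)/2,np.linalg.norm(a-b)
def tool():
    s=state();q=s["tool_rot"];from scipy.spatial.transform import Rotation as Ro
    return np.array(s["tool_pos"]),Ro.from_quat([q[1],q[2],q[3],q[0]]).as_matrix()
E
python3 - <<'E'
from h import *
for n in ("top","side"):
    f=grab_frame(n);cv2.imwrite(f"pics/{n}0.png",cv2.resize(f[:,:,::-1],(800,600),interpolation=cv2.INTER_CUBIC))
    np.save(f"{n}0.npy",f);c=get_calibration(n);R=np.array(c["R"]);print(n,-R.T@np.array(c["t"]),R[2],c["vertical_fov"])
p,R=tool();print(p,R.round(3),state()["time"])
E
```

```text
top [ 0.35378891 -0.06745638  1.4999215 ] [ 0.14775374  0.00550022 -0.98900889] 43.024009203120514
side [0.49858207 0.86060287 0.63151506] [ 0.06716529 -0.86338825 -0.50004956] 53.457855747489035
[0.19444048 0.59340054 0.22947622] [[-0.95   0.311 -0.001]
 [ 0.311  0.95  -0.002]
 [ 0.    -0.002 -1.   ]] 0.1
```

View pics/top0.png

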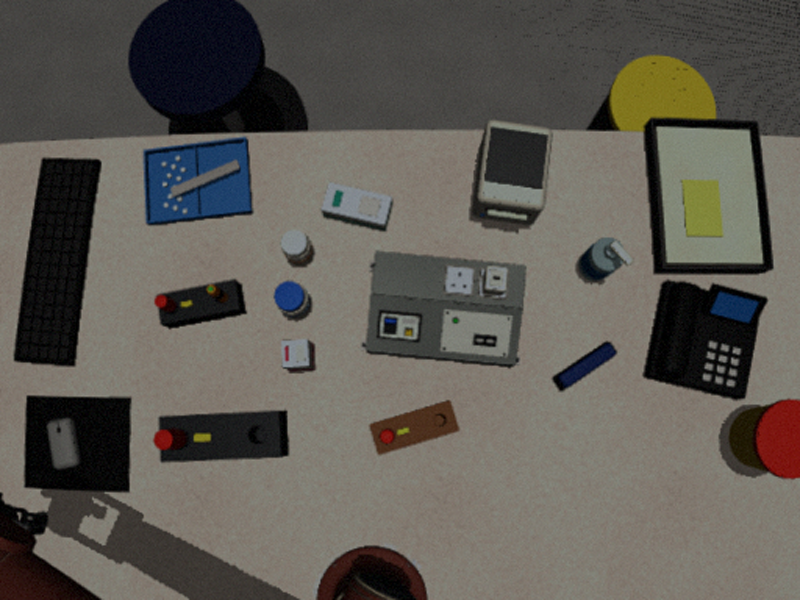

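View pics/side0.png

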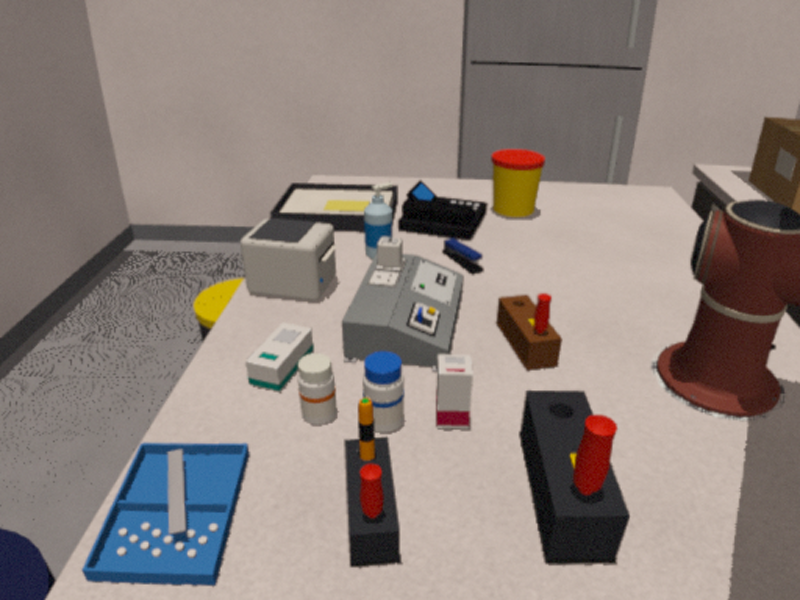

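The top view (800 px scale) shows the console at about (447,308), with the RCD at (399,326), the free socket at (459,280) and the charger to its right. The small dark tool block is at (201,303) with the tester at (213,291). The medicines are at x≈295. In the side view the tester's top is at (365,403) and the RCD at (424,317).

```bash
python3 - <<'E'
from h import *
ct,cs=get_calibration("top"),get_calibration("side")
T=np.load("top0.npy");S=np.load("side0.npy")
def blob(im,lo,hi,box):
    x0,y0,x1,y1=[int(v*.64) for v in box]
    h=cv2.cvtColor(im,cv2.COLOR_RGB2HSV)[y0:y1,x0:x1]
    m=cv2.inRange(h,lo,hi);n,_,st,ce=cv2.connectedComponentsWithStats(m)
    i=1+np.argmax(st[1:,4]);return ce[i]+[x0,y0],st[i,4]
Y=((20,120,80),(35,255,255));B=((105,120,40),(130,255,255));
for nm,cl,bt,bs in (("button",Y,(375,305,425,345),(405,300,445,335)),("lever",B,(375,305,425,345),(405,300,445,335)),
  ("bluecap",B,(270,270,315,325),(360,350,410,385))):
    a,na=blob(T,*cl,bt);b,nb=blob(S,*cl,bs);print(nm,a,na,b,nb,tri(ct,a,cs,b))
# clicks
q=lambda x,y:(x*.64-.18,y*.64-.18)
print("tester top",tri(ct,q(211.5,288),cs,q(365,403)))
for n,p,z in (("backL",(375,253),.08),("backR",(526,266),.08),("frontL",(367,353),.042),("frontR",(518,363),.042),("sockfree",(459,280),.084),
 ("botA",(295,241),.1),("botB",(290,296),.112),("cartA",(295,349),.105),("sanit",(602,255),.13),("screwred",(161,301),.136)):
    print(n,onz(ct,q(*p),z).round(4))
cr=T[145:240,225:350];cv2.imwrite("pics/crop.png",cv2.resize(cr[:,:,::-1],(750,570),interpolation=cv2.INTER_CUBIC))
E
```

```text
button [261.35714286 212.85714286] 14 [275.8125 198.3125] 16 (array([ 0.51438982, -0.07510452,  0.07101396]), np.float64(0.0025699521277039714))
lever [249.5 205. ] 24 [268.31818182 201.59090909] 22 (array([ 0.53550917, -0.04036064,  0.08042921]), np.float64(6.152784912236791e-05))
bluecap [184.65942029 189.20289855] 276 [244.74137931 234.58128079] 406 (array([0.58073069, 0.14829223, 0.1032863 ]), np.float64(0.0005066721410924487))
tester top (array([0.58885723, 0.28475976, 0.14688497]), np.float64(0.0009503296068373485))
backL [ 0.6658 -0.0121  0.08  ]
backR [ 0.6384 -0.3002  0.08  ]
frontL [0.478  0.0051 0.042 ]
frontR [ 0.4561 -0.2851  0.042 ]
sockfree [ 0.6114 -0.1711  0.084 ]
botA [0.6863 0.1388 0.1   ]
botB [0.5789 0.1447 0.112 ]
cartA [0.4808 0.1352 0.105 ]
sanit [ 0.6487 -0.436   0.13  ]
screwred [0.5678 0.3831 0.136 ]
```

View pics/crop.png

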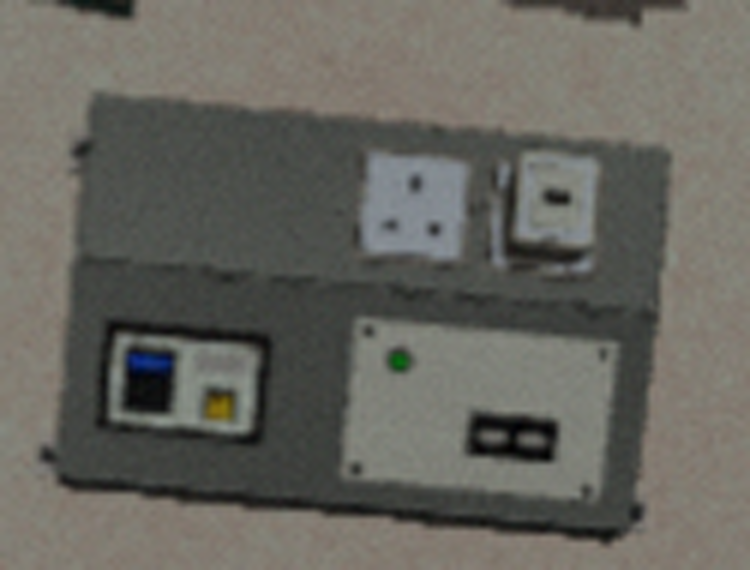

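The crop shows the blue lever at (149,363), the yellow button at (218,405), and the free socket's slots: live at (434,229), neutral (390,224), earth (416,184). The console yaw is about −4.8°. I'll shut the gripper, align it with the console and go over to the RCD.

>>> move_arm(targets=[[[0,0,0,0,-0.74],[0,0,0,0,-0.74],[0,0,0,0,-0.74],[0,-0.032,-0.061,0,0],[0,-0.032,-0.061,0,0]]])

```text
time: 0.52
tool_pos: [0.2262, 0.5173, 0.2291]
tool_rot: [-0.001, 0.041, 0.999, -0.001]
contact_force: [0.9, -0.2, 0.7]
gripper_width: 0.304
grasp_force: 0.0
```

>>> move_arm(targets=[[[0,-0.032,-0.061,0,0],[0,-0.032,-0.061,0,0],[0,-0.032,-0.061,0,0],[0,-0.032,-0.061,0,0],[0,-0.032,-0.061,0,0]]])

```text
time: 0.93
tool_pos: [0.307, 0.3254, 0.2301]
tool_rot: [-0.0, 0.042, 0.999, -0.0]
contact_force: [1.2, 0.1, -0.2]
gripper_width: -0.003
grasp_force: 0.0
```

>>> move_arm(targets=[[[0,-0.032,-0.061,0,0],[0,-0.032,-0.061,0,0],[0,-0.032,-0.061,0,0],[0,-0.032,-0.061,0,0],[0,-0.032,-0.061,0,0]]])

```text
time: 1.35
tool_pos: [0.3873, 0.1349, 0.2304]
tool_rot: [0.0, 0.042, 0.999, 0.0]
contact_force: [1.3, 0.2, 0.7]
gripper_width: 0.002
grasp_force: 0.0
```

>>> move_arm(targets=[[[0,-0.032,-0.061,0,0],[0,-0.032,-0.061,0,0],[0,-0.032,-0.061,0,0],[0,-0.032,-0.061,0,0],[0,0,0,0,0]]])

```text
time: 1.77
tool_pos: [0.4527, -0.0212, 0.2302]
tool_rot: [-0.0, 0.046, 0.999, -0.001]
contact_force: [-1.0, 0.9, 0.5]
gripper_width: 0.0
grasp_force: 0.0
```

```bash
python3 - <<'E'
from h import *
c=get_calibration("wrist");f=grab_frame("wrist");np.save("w0.npy",f)
cv2.imwrite("pics/w0.png",cv2.resize(f[:,:,::-1],(800,600),interpolation=cv2.INTER_CUBIC))
import pickle;pickle.dump(c,open("w0.pkl","wb"))
R=np.array(c["R"]);print(-R.T@np.array(c["t"]),R.round(3),c["vertical_fov"])
E
```

```text
[ 0.38746016 -0.01519531  0.3739856 ] [[ 0.091  0.996 -0.002]
 [ 0.961 -0.087  0.261]
 [ 0.26  -0.026 -0.965]] 61.61411736244801
```

View pics/w0.png

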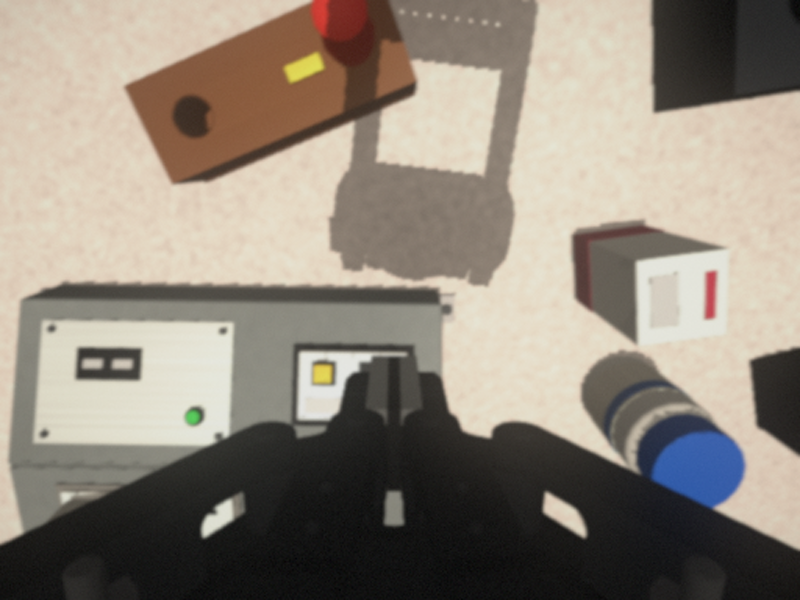

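The wrist view shows the yellow button at (322,373), the RCD's front edge at y≈347 between x 295 and 414, and the console's front top edge at y≈300. The fingers hide the lever.

```bash
python3 - <<'E'
from h import *
import pickle;c=pickle.load(open("w0.pkl","rb"));f=np.load("w0.npy")
h=cv2.cvtColor(f,cv2.COLOR_RGB2HSV);m=cv2.inRange(h,(18,120,80),(35,255,255));m[:200]=0
n,_,st,ce=cv2.connectedComponentsWithStats(m);i=1+np.argmax(st[1:,4]);print(ce[i],st[i])
for z in(.070,.073,.076): print(onz(c,ce[i],z))
q=lambda x,y:(x*.64-.18,y*.64-.18)
for p,z in(((295,346),.061),((414,346),.061),((24,299),.042),((440,304),.042)):print(p,onz(c,q(*p),z).round(4))
ct=get_calibration("top");C=lambda x,y:(225+(x+.5)/6-.5,145+(y+.5)/6-.5)
print("live",onz(ct,C(434,229),.084),"neut",onz(ct,C(390,224),.084),"earth",onz(ct,C(416,184),.084))
print("lever",onz(ct,C(149,363),.091))
E
```

```text
[206.46099291 238.53900709] [201 233  12  12 141]
[ 0.51583492 -0.07399394  0.07      ]
[ 0.514568   -0.07341366  0.073     ]
[ 0.51330109 -0.07283338  0.076     ]
(295, 346) [ 0.4988 -0.0917  0.061 ]
(414, 346) [ 0.5059 -0.0132  0.061 ]
(24, 299) [ 0.4548 -0.2764  0.042 ]
(440, 304) [0.4842 0.0071 0.042 ]
live [ 0.60013754 -0.18075059  0.084     ] neut [ 0.60279876 -0.15911224  0.084     ] earth [ 0.62273236 -0.17231807  0.084     ]
lever [ 0.53394365 -0.04031915  0.091     ]
```

>>> move_arm(targets=[[[0,-0.035,-0.0265,0,0],[0,-0.035,-0.0265,0,0],[0,-0.035,-0.0265,0.05,0],[0,0,0,0.065,0],[0,0,0,0.065,0]]])

```text
time: 2.23
tool_pos: [0.5116, -0.0683, 0.1225]
tool_rot: [0.001, 0.042, 0.999, -0.0]
contact_force: [0.5, 0.4, -0.2]
gripper_width: 0.002
grasp_force: 0.0
```

>>> move_arm(targets=[[[0,0,0,0.01,0],[0,0,0,0,0],[0,0,0,0,0]]])

```text
time: 2.48
tool_pos: [0.5106, -0.0677, 0.1177]
tool_rot: [0.0, 0.042, 0.999, -0.0]
contact_force: [0.9, 0.8, 0.5]
gripper_width: 0.001
grasp_force: 0.0
```

```bash
python3 - <<'E'
from h import *
f=grab_frame("wrist");np.save("w1.npy",f)
g=grab_frame("side");a=f[190:384,130:390];b=g[165:235,235:315]
cv2.imwrite("pics/m1.png",np.hstack([cv2.resize(a,(480,360)),cv2.resize(b,(320,360),interpolation=cv2.INTER_CUBIC)])[:,:,::-1]);print(tool())
E
```

```text
(array([ 0.51215541, -0.06836045,  0.11994166]), array([[-9.96506534e-01,  8.33578149e-02,  5.11891257e-03],
       [ 8.33516143e-02,  9.96519197e-01, -1.41330638e-03],
       [-5.21890477e-03, -9.81699419e-04, -9.99985900e-01]]))
```

View pics/m1.png

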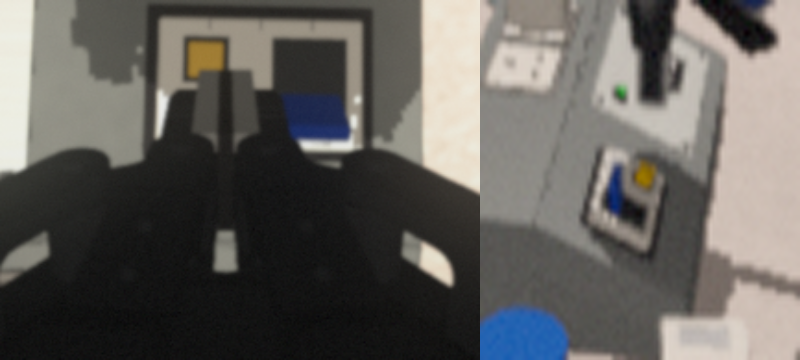

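The fingers are about 6 mm to the left of the button (207,58 in the left half). I'll shift them over and press down in small steps.

>>> move_arm(targets=[[[0,0,-0.012,0,0],[0,0,0,0.01,0],[0,0,0,0.01,0],[0,0,0,0.005,0],[0,0,0,0,0]]])

```text
time: 3.0
tool_pos: [0.5088, -0.0753, 0.1004]
tool_rot: [-0.001, 0.042, 0.999, 0.0]
contact_force: [0.1, -0.5, -0.6]
gripper_width: 0.004
grasp_force: 0.0
```

>>> move_arm(targets=[[[0,0,0,0.003,0],[0,0,0,0.003,0],[0,0,0,0,0]]])

```text
time: 3.25
tool_pos: [0.5094, -0.0754, 0.0975]
tool_rot: [-0.0, 0.042, 0.999, 0.0]
contact_force: [-0.2, -0.3, -0.6]
gripper_width: -0.003
grasp_force: 0.0
```

>>> move_arm(targets=[[[0,0,0,0.003,0],[0,0,0,0,0]]])

```text
time: 3.42
tool_pos: [0.5095, -0.0755, 0.096]
tool_rot: [-0.0, 0.042, 0.999, 0.0]
contact_force: [-0.2, -0.1, 0.3]
gripper_width: 0.003
grasp_force: 0.0
```

>>> move_arm(targets=[[[0,0,0,0.003,0],[0,0,0,0,0]]])

```text
time: 3.58
tool_pos: [0.5095, -0.0755, 0.0941]
tool_rot: [-0.0, 0.042, 0.999, 0.0]
contact_force: [0.1, 0.1, 0.2]
gripper_width: 0.004
grasp_force: 0.0
```

```bash
python3 - <<'E'
from h import *
c=get_calibration("wrist");f=grab_frame("wrist");np.save("w2.npy",f)
import pickle;pickle.dump(c,open("w2.pkl","wb"))
g=grab_frame("side");a=f[190:384,130:390];b=g[165:235,235:315]
cv2.imwrite("pics/m2.png",np.hstack([cv2.resize(a,(480,360)),cv2.resize(b,(320,360),interpolation=cv2.INTER_CUBIC)])[:,:,::-1])
p,R=tool();tip=p+R@[0,0,.025];print(tip,proj(get_calibration("side"),tip),proj(c,tip))
c1=pickle.load(open("w0.pkl","rb"))
E
```

```text
[ 0.5096032  -0.0755038   0.06933766] [[277.91834755 198.88488868]] [[252.16002993 224.96793989]]
```

View pics/m2.png

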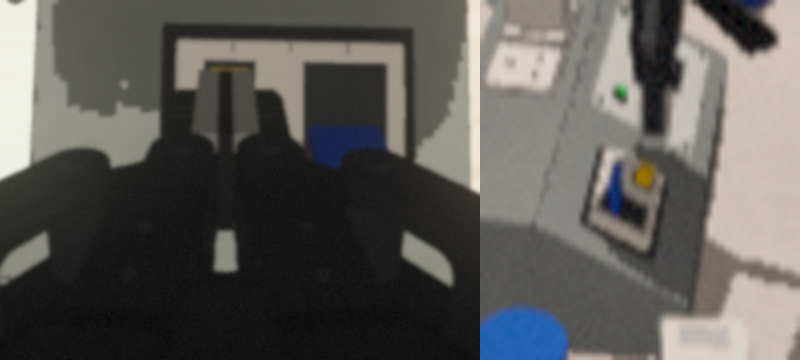

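The wrist view shows the fingertips over the button, with only its front rim visible at (230,68). There is no contact yet, so I'll keep pressing gently.

>>> move_arm(targets=[[[0,0,0,0.003,0],[0,0,0,0,0]]])

```text
time: 3.85
tool_pos: [0.5095, -0.0755, 0.0924]
tool_rot: [-0.0, 0.042, 0.999, 0.0]
contact_force: [0.2, -0.2, -0.0]
gripper_width: 0.002
grasp_force: 0.0
```

>>> move_arm(targets=[[[0,0,0,0.003,0],[0,0,0,0,0]]])

```text
time: 4.02
tool_pos: [0.5094, -0.0755, 0.0904]
tool_rot: [-0.0, 0.042, 0.999, 0.0]
contact_force: [0.2, -0.1, 0.5]
gripper_width: -0.001
grasp_force: 0.0
```

>>> move_arm(targets=[[[0,0,0,0.002,0],[0,0,0,0,0]]])

```text
time: 4.18
tool_pos: [0.5095, -0.0755, 0.0894]
tool_rot: [-0.0, 0.042, 0.999, 0.0]
contact_force: [-0.5, -0.1, -0.4]
gripper_width: 0.001
grasp_force: 0.0
```

```bash
python3 - <<'E'
from h import *
g=grab_frame("side");f=grab_frame("wrist");t=grab_frame("top")
for im,nm in((np.load("side0.npy"),"0"),(g,"now")):
    h=cv2.cvtColor(im,cv2.COLOR_RGB2HSV)[185:215,255:295];m=cv2.inRange(h,(18,110,60),(35,255,255));ys,xs=np.nonzero(m);print(nm,len(xs),xs.mean()+255,ys.mean()+185,ys.min()+185)
a=f[200:290,190:310];b=g[170:230,240:320]
cv2.imwrite("pics/m3.png",np.hstack([cv2.resize(a,(400,300)),cv2.resize(b,(400,300),interpolation=cv2.INTER_NEAREST)])[:,:,::-1])
E
```

```text
0 18 275.72222222222223 198.27777777777777 196
now 23 275.8695652173913 198.52173913043478 196
```

View pics/m3.png

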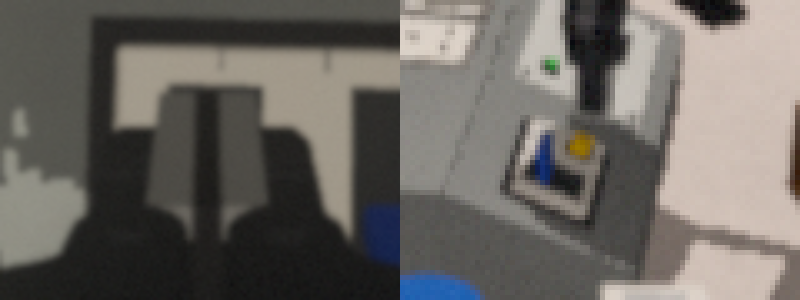

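The side crop shows the pad tip just above the still fully visible yellow button (580,147). I'll continue down in small steps.

>>> move_arm(targets=[[[0,0,0,0.003,0],[0,0,0,0,0]]])

```text
time: 4.5
tool_pos: [0.5095, -0.0755, 0.0875]
tool_rot: [-0.0, 0.042, 0.999, 0.0]
contact_force: [0.2, 0.7, 0.1]
gripper_width: 0.001
grasp_force: 0.0
```

>>> move_arm(targets=[[[0,0,0,0.003,0],[0,0,0,0,0]]])

```text
time: 4.67
tool_pos: [0.5094, -0.0755, 0.0856]
tool_rot: [-0.0, 0.042, 0.999, 0.0]
contact_force: [0.0, 0.5, -0.1]
gripper_width: -0.003
grasp_force: 0.0
```

>>> move_arm(targets=[[[0,0,0,0.003,0],[0,0,0,0,0]]])

```text
time: 4.83
tool_pos: [0.5094, -0.0755, 0.0838]
tool_rot: [-0.0, 0.042, 0.999, 0.0]
contact_force: [-0.2, -0.4, -0.7]
gripper_width: 0.001
grasp_force: 0.0
```

```bash
python3 - <<'E'
from h import *
g=grab_frame("side").astype(int);o=np.load("side0.npy").astype(int)
d=np.abs(g-o).max(2)
print("cols 262..292")
for y in range(184,208): print(y,' '.join("%3d"%v for v in d[y,264:290]))
print(proj(get_calibration("side"),[tool()[0]+[0,0,-k] for k in(0,.015,.025)]), tool()[0])
for y in range(188,204,1): print(y,' '.join("%3d"%v for v in g[y,264:290].mean(1)))
E
```

```text
cols 262..292
184  10  10  10  13   9   9  10   9   3  37  96 132 151 155 160 152 158 144  89  16   8  10  12  10  12  10
185   8  12  10  11  10  10  12  11   7   9  30  87 143 151 165 146 151 124  72  14  10   8  12  10  11  11
186   9  10   9   9   9  10  13   9  12  10  11  75 139 151 146 151 141 106  68  12   7   9  11  12  12  10
187  11   9   9   8   8   8   9  12  11   6  15  72 141 160 156 161 141  98  61   3   9  11  10  13   9   9
188  13  11  12   8   6   9   8   9  11   5  14  74 145 154 158 158 138  95  55   6  11   9  10  10  13  10
189  13  10  10  12  11  10  11   8   9   4  12  65 138 152 155 154 135  97  53   5   9   9  12  10  11   5
190   7   8   7  11   6  11  10  12  11   9   7  51 113 151 152 159 137  94  54   6   9  10  12  11  12   9
191  11  12   9   6  10   8  11   9   9  10   5  33  96 113 134 133 124  83  54   6   7  10  10  12  11  10
192  11   9   9  13  13  14   8  12   7   3  17  35  81  92  88  97  94  56  37   7  12  13   8   8  10  12
193  11  11  14   7   9   8   4   9   6  14  34  38  75  82  82  85  64  31  25   6   9   9  11  12   7  10
194   
[... 2659 characters left out ...]
  83  85  76  71  69  69  69  67  69  80  99 109 123
198 111 186 191 133  72  62  90 118 117  87  83  86  82  79  93  94  85  70  69  66  70  68  69  75  81 100
199 118 180 190 126  69  62  91 119 114  75  84  91  87  84  90 114 112  74  70  73  69  67  69  70  70  75
200 147 181 168 110  65  61  88 118 116  90  89  86  90  85  89 116 106  69  67  73  72  71  68  67  70  65
201 182 179 124  88  61  53  83 112 119 110 102  96  85  80  95 111  82  49  69  71  71  69  73  67  67  68
202 169 139  71  53  57  51  68  95 109 117 118 112 103  99 110 110  56  40  68  68  68  70  67  69  68  65
203 130  78  39  43  50  48  47  54  79  96 107 116 116 119 120 116  53  56  70  72  68  70  74  67  69  72
```

>>> move_arm(targets=[[[0,0,0,0.003,0],[0,0,0,0,0]]])

```text
time: 5.05
tool_pos: [0.5095, -0.0755, 0.0821]
tool_rot: [-0.0, 0.042, 0.999, 0.0]
contact_force: [0.1, -1.1, -0.6]
gripper_width: 0.0
grasp_force: 0.0
```

>>> move_arm(targets=[[[0,0,0,0.003,0],[0,0,0,0,0]]])

```text
time: 5.22
tool_pos: [0.5094, -0.0755, 0.0803]
tool_rot: [-0.0, 0.042, 0.999, 0.0]
contact_force: [0.1, 0.5, 0.2]
gripper_width: 0.004
grasp_force: 0.0
```

```bash
python3 - <<'E'
from h import *
import pickle
def blob(im,lo,hi,b):
    h=cv2.cvtColor(im,cv2.COLOR_RGB2HSV)[b[1]:b[3],b[0]:b[2]];m=cv2.inRange(h,lo,hi)
    n,_,st,ce=cv2.connectedComponentsWithStats(m)
    if n<2:return None
    i=1+np.argmax(st[1:,4]);return ce[i]+b[:2],st[i,4]
G=((50,90,40),(80,255,255))
ct,cs=get_calibration("top"),get_calibration("side");c=pickle.load(open("w0.pkl","rb"))
T=np.load("top0.npy");S=np.load("side0.npy");W=np.load("w0.npy")
gt=blob(T,*G,np.array([280,190,300,215]));gs=blob(S,*G,np.array([258,175,282,195]));gw=blob(W,*G,np.array([100,240,150,290]))
print(gt,gs,gw);P,e=tri(ct,gt[0],cs,gs[0]);print("ts",P,e)
print("tw",tri(ct,gt[0],c,gw[0]));print("sw",tri(cs,gs[0],c,gw[0]))
bw=np.array([206.46,238.54]);print("button tw",tri(ct,[261.36,212.86],c,bw),"sw",tri(cs,[275.8,198.4],c,bw))
w=grab_frame("wrist");c2=get_calibration("wrist")
Y=((15,90,40),(38,255,255));print("yellow now",blob(w,*Y,np.array([150,190,330,300])))
print("green now",blob(w,*G,np.array([0,150,300,384])))
a=w[180:384,100:380];cv2.imwrite("pics/m4.png",cv2.resize(a,(784,571),interpolation=cv2.INTER_CUBIC)[:,:,::-1])
p,R=tool();print(p,proj(c2,[p+R@[0,0,k] for k in (0,.01,.025)]))
E
```

```text
(array([291.        , 204.71428571]), np.int32(7)) (array([269.5, 182.5]), np.int32(4)) (array([123.2238806 , 266.26865672]), np.int32(67))
ts [ 0.53714113 -0.16280324  0.07388989] 0.0018227927732680164
tw (array([ 0.53633563, -0.16248315,  0.07494153]), np.float64(0.0006516969345646792))
sw (array([ 0.53772887, -0.16317908,  0.07354257]), np.float64(0.000824092219843619))
button tw (array([ 0.51328332, -0.07406286,  0.07459627]), np.float64(0.0022672559766794965)) sw (array([ 0.51544586, -0.07377351,  0.07155712]), np.float64(0.0005073608743465675))
yellow now None
green now (array([ 89.77477477, 299.25225225]), np.int32(222))
[ 0.50947551 -0.07547691  0.08037342] [[252.29485086 243.46220644]
 [252.25649822 235.28285915]
 [252.20668291 224.65887419]]
```

View pics/m4.png

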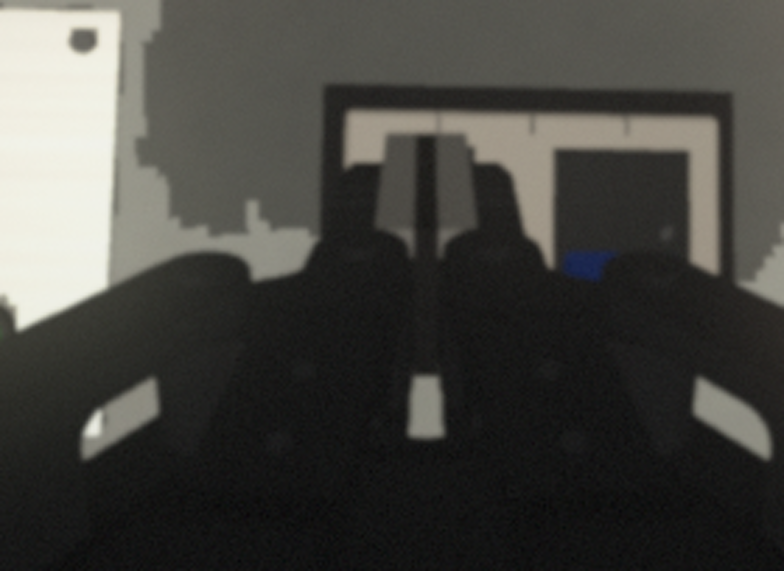

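The wrist view shows the pad tips at (425,133), over the button. They seem shorter than the stated 25 mm, so I'll keep going down gently.

>>> move_arm(targets=[[[0,0,0,0.003,0],[0,0,0,0,0]]])

```text
time: 5.43
tool_pos: [0.5095, -0.0755, 0.0785]
tool_rot: [-0.0, 0.042, 0.999, 0.0]
contact_force: [0.4, -0.4, 0.5]
gripper_width: -0.002
grasp_force: 0.0
```

>>> move_arm(targets=[[[0,0,0,0.003,0],[0,0,0,0,0]]])

```text
time: 5.6
tool_pos: [0.5094, -0.0755, 0.0766]
tool_rot: [-0.0, 0.042, 0.999, 0.0]
contact_force: [0.0, 0.5, 0.5]
gripper_width: -0.0
grasp_force: 0.0
```

>>> move_arm(targets=[[[0,0,0,0.003,0],[0,0,0,0,0]]])

```text
time: 5.77
tool_pos: [0.5095, -0.0755, 0.0749]
tool_rot: [-0.0, 0.042, 0.999, 0.0]
contact_force: [-0.3, 0.3, 0.0]
gripper_width: 0.002
grasp_force: 0.0
```

```bash
python3 - <<'E'
from h import *
g=grab_frame("side");w=grab_frame("wrist");t=grab_frame("top");np.save("t5.npy",t)
gm=g.mean(2)
for y in range(188,206): print(y,' '.join("%3d"%v for v in gm[y,264:290]), '|',' '.join("%4d"%v for v in (g[y,270:284,0].astype(int)-g[y,270:284,2])))
from numpy import array
print(proj(get_calibration("side"),[tool()[0]+[0,0,-k] for k in(0,.015,.025)]))
wm=w.mean(2)
for y in range(212,240,2): print(y,' '.join("%3d"%v for v in wm[y,225:285:3]))
E
```

```text
188 130 131 129 132 132 141 157 163 170 163 138  90  39  32  30  27  41  70 122 186 192 190 191 189 181 154 |   11   11   12   12   11    6    6    2   -3   -3    3    6   10   12
189 131 129 131 131 130 130 131 135 145 152 144 106  46  27  27  35  50  86 127 188 192 192 189 191 182 144 |    4    9    9   12   10    9    2    1    0    1    3    5   10   13
190 129 129 128 130 132 129 130 131 130 134 128 103  43  34  35  31  51  86 129 187 193 190 190 190 181 141 |    5    6    7    8    9    7    3    1   -1   -3    6    8   10   14
191 128 126 131 130 128 131 130 130 130 130 119  90  46  32  19  30  54  99 132 189 193 190 188 186 171 134 |    5    8    7   10    7    8    5   -2   -2    0    3    5   11   13
192 128 127 131 131 134 131 128 130 130 125 108  83  43  32  25  35  58 106 138 185 188 178 165 175 159 134 |   10    7    9   10    6    8    0   -1    1   -1    3    8    9   13
193 119 110 135 146 145 138 130 130 127 106  89  82  43  26  28  26  57 104 123 156 167 160 134 157 141 129 |    7    7    8    7    4    6   -1   -2    6   -3    4   10    7   13
194  89  95 159 180 
[... 2703 characters left out ...]
  58  57  59  56  53  55  52
224 133 135 135 134 132 130 129 128 126 127 120 118 122 122 119 120 119 116 114 113
226 147 152 150 151 147 138 138 138 135 133 128 131 137 137 146 147 147 145 147 144
228 148 152 153 153 128  92  91  91  71  64  74  87  91  93 140 151 151 152 151 151
230 149 152 152 152 116  73  74  73  39  32  51  72  74  76 133 151 151 151 150 150
232 151 153 151 151 111  74  74  73  42  32  50  75  74  74 128 150 150 149 152 149
234 151 153 152 151 104  73  73  71  38  32  51  73  75  73 119 148 151 150 151 149
236 147 148 146 145  98  73  74  74  38  29  48  74  75  73  84 127 144 145 149 150
238 112  81  79  82  76  74  75  73  39  31  46  76  74  73  58  69  81  82 123 150
```

The fingertip is really at TCP level, just above the button, so contact is close.

>>> move_arm(targets=[[[0,-0.003,0,0.002,0],[0,0,0,0,0]]])

```text
time: 6.08
tool_pos: [0.5116, -0.0757, 0.074]
tool_rot: [0.0, 0.042, 0.999, 0.0]
contact_force: [-0.9, -0.2, 0.9]
gripper_width: 0.002
grasp_force: 0.5
```

>>> move_arm(targets=[[[0,0,0,0.003,0],[0,0,0,0,0]]])

```text
time: 6.25
tool_pos: [0.512, -0.0758, 0.0728]
tool_rot: [0.001, 0.042, 0.999, -0.0]
contact_force: [-0.1, 0.0, 2.2]
gripper_width: -0.003
grasp_force: 1.5
```

>>> move_arm(targets=[[[0,0,0,0.002,0],[0,0,0,0,0]]])

```text
time: 6.42
tool_pos: [0.5123, -0.0758, 0.0717]
tool_rot: [0.001, 0.042, 0.999, -0.0]
contact_force: [1.8, 0.2, 3.2]
gripper_width: 0.002
grasp_force: 1.4
```

>>> move_arm(targets=[[[0,0,0,0.003,0],[0,0,0,0,0]]])

```text
time: 6.58
tool_pos: [0.5122, -0.0759, 0.0697]
tool_rot: [0.001, 0.042, 0.999, -0.0]
contact_force: [1.9, 0.4, 3.7]
gripper_width: 0.003
grasp_force: 1.6
```

>>> move_arm(targets=[[[0,0,0,0.002,0],[0,0,0,0,0],[0,0,0,0,0]]])

```text
time: 6.83
tool_pos: [0.5123, -0.0759, 0.0694]
tool_rot: [0.001, 0.042, 0.999, -0.0]
contact_force: [-0.7, 0.8, 8.3]
gripper_width: 0.003
grasp_force: 4.4
```

```bash
cat > lev.py <<'E'
from h import *
for im,nm in((np.load("side0.npy"),"0"),(grab_frame("side"),"now")):
    h=cv2.cvtColor(im,cv2.COLOR_RGB2HSV)[185:220,255:295];m=cv2.inRange(h,(105,110,40),(130,255,255));ys,xs=np.nonzero(m);print(nm,len(xs),xs.mean()+255,ys.mean()+185)
E
python3 lev.py
```

```text
0 22 268.3181818181818 201.5909090909091
now 31 273.4516129032258 204.4516129032258
```

The lever has dropped. I'll raise the arm, go in front of the lever and come down.

>>> move_arm(targets=[[[0,0,0,-0.065,0],[0,0.026,0.029,0,0],[0,0.026,0.029,0,0],[0,0,0,0,0]]])

```text
time: 7.22
tool_pos: [0.4806, -0.0362, 0.1058]
tool_rot: [-0.002, 0.041, 0.999, 0.001]
contact_force: [-0.4, -0.4, -1.1]
gripper_width: -0.002
grasp_force: 0.0
```

>>> move_arm(targets=[[[0,0,0,0.03,0],[0,0,0,0.03,0],[0,0,0,0,0]]])

```text
time: 7.47
tool_pos: [0.4797, -0.0377, 0.0664]
tool_rot: [-0.004, 0.042, 0.999, 0.001]
contact_force: [-0.4, -0.1, 0.6]
gripper_width: 0.0
grasp_force: 0.0
```

```bash
python3 lev.py; python3 - <<'E'
from h import *
g=grab_frame("side")
gm=g.mean(2)
for y in range(188,210): print(y,' '.join("%3d"%v for v in gm[y,264:298]))
print(tool()[0],proj(get_calibration("side"),tool()[0]))
E
```

```text
0 22 268.3181818181818 201.5909090909091
now 29 273.37931034482756 204.3793103448276
188 130 129 129 130 131 143 157 164 173 182 188 191 192 192 191 192 193 184 135  54  33  47  64  67  67  54  37  37  37  32  50 117 186 192
189 129 130 130 129 129 130 132 131 146 159 170 181 188 190 192 192 193 186 155  65  40  49  64  65  67  56  38  24  24  33  54 126 188 192
190 130 131 129 128 128 131 130 132 129 135 139 156 169 180 189 190 192 190 175  77  24  36  50  52  54  43  31  26  27  34  67 129 188 194
191 131 130 130 130 128 129 131 130 130 130 129 133 140 157 168 171 183 187 178  82  24  26  41  41  44  38  29  26  21  32  67 136 188 191
192 130 129 132 133 131 131 127 130 130 129 128 129 130 131 133 142 158 171 170  87  29  30  37  42  40  31  27  18  28  40  79 140 187 192
193 118 108 135 146 143 138 136 133 132 129 130 129 130 127 130 130 134 138 142  77  28  17  28  29  26  22  21  16  23  50 110 170 191 194
194  89  98 160 180 176 173 164 149 135 133 131 132 128 129 129 127 130 127 121  67  28  24  21  28  29  22  24  28  20  52 125 186 194 194
195  68 111 187 197 185 187 183 180
[... 1432 characters left out ...]
  78 114  87  99  90  85  43  28  28  26  57 100 136 188 192 193 194 194
206 178 180 169 145  98  74  72  73  70  62  50  45  87 149 158  80  63  96  80  94  90  91  66  60  54  52  69 106 142 189 192 193 194 194
207 165 180 187 185 171 142 108  96  81  59  37  33  72 122 105  53  57  74  72  79  83  88  82  80  81  81  85 120 170 192 192 193 193 193
208 125 145 161 176 182 184 175 165 145 102  61  49  89 116  90  43  56  74  71  72  70  76  77  78  77  83  85 128 187 193 195 194 195 194
209  83 108 118 136 154 174 179 185 186 170 141  99 112 112  71  41  63  73  69  74  69  71  74  72  71  68  74 130 190 194 194 193 191 193
[ 0.48199802 -0.03829638  0.06960966] [[287.47943541 206.11215373]]
```

>>> move_arm(targets=[[[0,-0.01,0,-0.0025,0],[0,-0.01,0,-0.0025,0],[0,-0.01,0,-0.0025,0],[0,-0.01,0,-0.0025,0],[0,0,0,0,0]]])

```text
time: 7.98
tool_pos: [0.509, -0.0408, 0.0786]
tool_rot: [0.001, 0.042, 0.999, -0.0]
contact_force: [-1.9, 0.7, 0.2]
gripper_width: 0.002
grasp_force: 0.6
```

```bash
python3 lev.py
```

```text
0 22 268.3181818181818 201.5909090909091
now 23 271.2173913043478 203.1304347826087
```

>>> move_arm(targets=[[[0,-0.008,0,-0.001,0],[0,-0.008,0,0,0],[0,0,0,0,0]]])

```text
time: 8.28
tool_pos: [0.5181, -0.0414, 0.0781]
tool_rot: [0.001, 0.042, 0.999, -0.0]
contact_force: [-0.4, -0.2, 0.0]
gripper_width: -0.001
grasp_force: 0.0
```

```bash
python3 lev.py
```

```text
0 22 268.3181818181818 201.5909090909091
now 23 268.7826086956522 202.30434782608697
```

>>> move_arm(targets=[[[0,-0.004,0,0,0],[0,-0.003,0,0,0],[0,0,0,0,0]]])

```text
time: 8.58
tool_pos: [0.521, -0.0415, 0.0774]
tool_rot: [-0.0, 0.042, 0.999, 0.0]
contact_force: [-0.4, 0.4, -0.1]
gripper_width: 0.0
grasp_force: 0.0
```

>>> move_arm(targets=[[[0,0.02,0,0,0],[0,0.02,0,0,0],[0,0,0,-0.065,0],[0,0,0,-0.065,0],[0,0,0,-0.065,0]]])

```text
time: 9.0
tool_pos: [0.4959, -0.0393, 0.1949]
tool_rot: [-0.001, 0.042, 0.999, 0.0]
contact_force: [1.4, -0.9, -0.9]
gripper_width: 0.001
grasp_force: 0.0
```

```bash
python3 lev.py
```

```text
0 22 268.3181818181818 201.5909090909091
now 22 268.3181818181818 201.5909090909091
```

The lever is back in its starting position. Now I'll go up and over to the tester.

>>> move_arm(targets=[[[60,0,0,-0.046,0],[60,0,0.04,-0.046,0],[60,-0.002,0.061,0,0],[60,-0.002,0.061,0,0],[60,-0.002,0.061,0,0]]])

```text
time: 9.47
tool_pos: [0.5124, 0.0948, 0.2508]
tool_rot: [0.001, 0.043, 0.999, 0.0]
contact_force: [0.6, -0.5, -1.5]
gripper_width: 0.597
grasp_force: 0.0
```

>>> move_arm(targets=[[[60,-0.002,0.061,0,0],[60,-0.002,0.061,0,0],[60,-0.002,0.061,0,0],[60,-0.004,0.061,0,0],[60,0,0.02,0,0]]])

```text
time: 9.88
tool_pos: [0.5311, 0.2549, 0.2494]
tool_rot: [0.0, 0.04, 0.999, 0.001]
contact_force: [-0.3, -0.3, 0.2]
gripper_width: 0.598
grasp_force: 0.0
```

>>> move_arm(targets=[[[60,0,0,0,0],[60,0,0,0,0]]])

```text
time: 10.05
tool_pos: [0.531, 0.2507, 0.2494]
tool_rot: [-0.0, 0.042, 0.999, -0.001]
contact_force: [-0.2, -0.3, 0.2]
gripper_width: 0.6
grasp_force: 0.0
```

```bash
python3 - <<'E'
from h import *
import pickle
c=get_calibration("wrist");f=grab_frame("wrist");np.save("w3.npy",f);pickle.dump(c,open("w3.pkl","wb"))
cv2.imwrite("pics/w3.png",f[:,:,::-1])
print(tool()[0],proj(c,[[.589,.285,.15],[.589,.285,.06]]))
E
```

```text
[0.53114168 0.24996191 0.2495087 ] [[299.28353951 254.28072038]
 [287.63931554 217.13200379]]
```

View pics/w3.png

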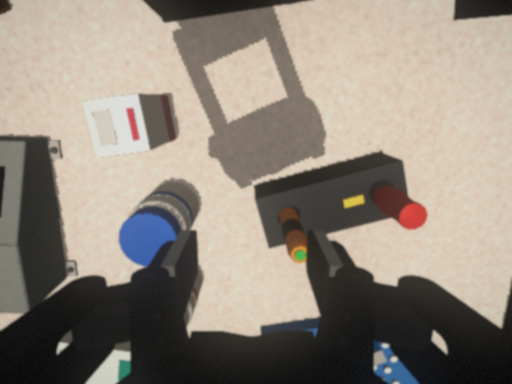

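The tester's green cap is at (299,254), exactly where predicted, so it stands at (0.589, 0.285). I'll move over it and descend.

>>> move_arm(targets=[[[60,-0.0305,0.022,0,0],[60,-0.0305,0.022,0,0],[60,-0.0305,0.022,0,0],[60,0,0,0.05,0],[60,0,0,0,0]]])

```text
time: 10.52
tool_pos: [0.588, 0.2831, 0.2145]
tool_rot: [-0.004, 0.043, 0.999, -0.002]
contact_force: [-1.3, -0.1, -1.3]
gripper_width: 0.604
grasp_force: 0.0
```

```bash
python3 - <<'E'
from h import *
f=grab_frame("wrist");h=cv2.cvtColor(f,cv2.COLOR_RGB2HSV)
for n,lo,hi in(("green",(45,90,40),(85,255,255)),("orange",(8,130,60),(22,255,255))):
    m=cv2.inRange(h,lo,hi);k,_,st,ce=cv2.connectedComponentsWithStats(m)
    for i in range(1,k):
        if st[i,4]>15: print(n,ce[i],st[i])
p,R=tool();print(p);print(proj(get_calibration("wrist"),[[.589,.285,.15],p+R@[0,0,-.02]]))
E
```

```text
green [255.9787234  205.05319149] [251 200  11  11  94]
green [ 22.47727273 303.19318182] [ 11 300  24   7  88]
orange [329.58122744 156.32129964] [317 149  26  16 277]
orange [255.26573427 170.02097902] [246 165  20  12 143]
orange [255.70925926 195.22777778] [244 181  25  34 540]
[0.58766309 0.2832187  0.21592826]
[[255.22613336 205.05095523]
 [252.41983944 263.23088219]]
```

>>> move_arm(targets=[[[60,-0.002,0.003,0.05,0],[60,0,0,0.05,0],[60,0,0,0.05,0],[60,0,0,0.05,0],[60,0,0,0.008,0]]])

```text
time: 10.98
tool_pos: [0.5868, 0.2847, 0.0896]
tool_rot: [-0.005, 0.043, 0.999, -0.002]
contact_force: [-0.9, -0.1, -1.7]
gripper_width: 0.6
grasp_force: 0.0
```

```bash
python3 - <<'E'
from h import *
g=grab_frame("side");w=grab_frame("wrist");print(tool()[0])
a=g[230:330,190:290];b=w[150:384,130:400]
cv2.imwrite("pics/m5.png",np.hstack([cv2.resize(a,(400,400),interpolation=cv2.INTER_CUBIC),cv2.resize(b,(400,400))])[:,:,::-1])
E
```

```text
[0.58943833 0.28605182 0.09410233]
```

View pics/m5.png

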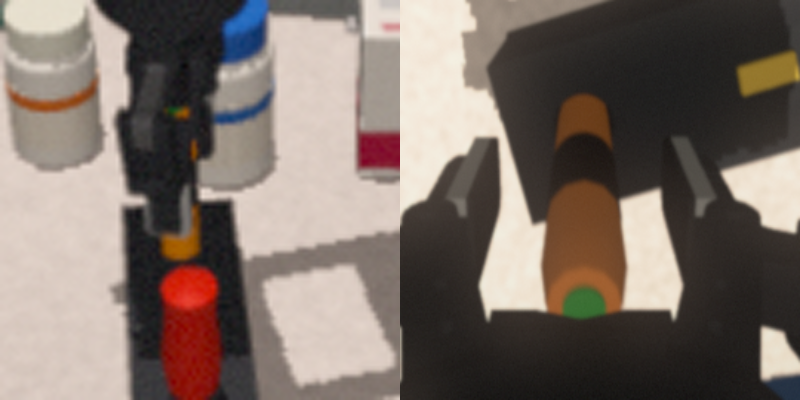

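The fingers straddle the tester evenly (583 between 480 and 690), with their tips just above the block. I'll close.

>>> move_arm(targets=[[[0,0,0,0,0],[0,0,0,0,0],[0,0,0,0,0],[0,0,0,0,0],[0,0,0,0,0]]])

```text
time: 11.5
tool_pos: [0.5926, 0.2877, 0.0986]
tool_rot: [0.002, 0.042, 0.999, 0.001]
contact_force: [-0.6, -1.4, 6.5]
gripper_width: 0.217
grasp_force: 58.5
```

>>> move_arm(targets=[[[0,0,0,-0.02,0],[0,0,0,-0.03,0],[0,0,0,-0.04,0],[0,0,0,-0.05,0],[0,0,0,-0.05,0]]])

```text
time: 11.92
tool_pos: [0.59, 0.2874, 0.2105]
tool_rot: [-0.0, 0.042, 0.999, 0.0]
contact_force: [0.8, 0.8, -0.4]
gripper_width: 0.216
grasp_force: 58.6
```

>>> move_arm(targets=[[[0,0,0,-0.05,0],[0,0,0,-0.02,0],[0,0,0,0,0],[0,0,0,0,0]]])

```text
time: 12.25
tool_pos: [0.5906, 0.2875, 0.2513]
tool_rot: [0.0, 0.042, 0.999, 0.0]
contact_force: [-0.9, -0.4, -2.0]
gripper_width: 0.217
grasp_force: 58.6
```

```bash
python3 - <<'E'
from h import *
w=grab_frame("wrist");c=get_calibration("wrist");p,R=tool();print(p,state()["grasp_force"])
g=grab_frame("side");cs=get_calibration("side")
for im,cc,n in((w,c,"w"),(g,cs,"s")):
    h=cv2.cvtColor(im,cv2.COLOR_RGB2HSV)
    for nm,lo,hi in(("green",(45,90,40),(85,255,255)),("orange",(8,130,60),(22,255,255))):
        m=cv2.inRange(h,lo,hi);k,_,st,ce=cv2.connectedComponentsWithStats(m)
        for i in range(1,k):
            if st[i,4]>5 and (n=="w" or (200<ce[i][0]<270)): print(n,nm,ce[i],st[i])
    for z in(.0886,-.0514,.03): print(z,proj(cc,p-[0,0,z]))
gm=g.mean(2)
q=proj(cs,p-[0,0,.0886])[0].astype(int)
print(q);
for y in range(q[1]-24,q[1]+14,2):print(y,' '.join("%3d/%3d"%(v[0],v[2]) for v in g[y,q[0]-8:q[0]+9]))
E
```

```text
[0.58981804 0.28715091 0.24913535] 58.61184993758798
w green [252.1863354 302.9068323] [240 291  26  24 483]
w green [119.83333333 324.33333333] [119 322   2   5   6]
w orange [316.47031963 147.44292237] [306 141  22  14 219]
w orange [250.99235182 203.53919694] [237 191  30  26 523]
w orange [251.84485505 274.4906021 ] [ 224  237   56   84 3139]
0.0886 [[252.16424897 194.02637544]]
-0.0514 [[252.43433242 308.57839343]]
0.03 [[252.22921474 221.58159756]]
s orange [235.95454545 198.72727273] [235 190   3  18  44]
s orange [233.39108911 230.42574257] [228 220  11  23 202]
s orange [203.50877193 254.85964912] [193 250  21   8  57]
0.0886 [[232.31290915 253.00862321]]
-0.0514 [[229.82161923 190.31096399]]
0.03 [[231.31388289 228.34183106]]
[232 253]
229  85/ 81 111/100 155/141 150/136 123/ 80 140/ 11 151/  0 158/  0 162/ 10 160/  0 161/  0 156/  0 152/  2 143/ 11 122/ 74  66/150  37/182
231 139/125 157/140 161/147 154/135 174/139 148/ 55 152/  0 156/  0 160/  0 162/  0 159/  0 156/  0 150/  0 144/  7 127/ 69  76/146  39/180
233 215/190 205/182 205/179 207/182 207/179 154/ 78 150/  0 154/
[... 1615 characters left out ...]

257 212/187 213/188 213/189 213/188 215/189 218/193 216/190 210/184 176/152 119/106  82/103  44/101  31/103  41/106  58/112  78/112 102/119
259 215/189 212/188 212/188 213/188 215/190 214/189 213/188 211/185 187/163 138/117 133/112 130/113 125/115  88/112  58/108  45/110  27/110
261 217/191 215/190 216/191 216/192 216/191 215/189 217/192 214/189 191/166 140/117 133/111 138/115 143/120 143/118 143/121 141/123 137/124
263 219/193 216/192 216/191 218/193 219/193 216/191 215/189 214/189 193/168 139/116 134/111 139/115 141/118 143/121 145/119 147/125 149/126
265 216/192 214/189 211/187 211/186 214/189 216/191 217/191 215/192 208/183 146/125 133/110 137/115 144/121 145/120 147/122 148/125 152/126
```

The tester is held firmly and upright, its tip about 90 mm below the TCP. I'll carry it over the medicines at a tip height above 0.16 m.

>>> move_arm(targets=[[[0,0,-0.02,-0.02,0],[0,0,-0.045,-0.013,0],[0,0.002,-0.057,0,0],[0,0.002,-0.057,0,0],[0,0.002,-0.057,0,0]]])

```text
time: 12.77
tool_pos: [0.5741, 0.1446, 0.2699]
tool_rot: [-0.001, 0.042, 0.999, -0.0]
contact_force: [-0.2, -0.7, 0.0]
gripper_width: 0.221
grasp_force: 58.7
```

>>> move_arm(targets=[[[0,0.002,-0.057,0,0],[0,0.002,-0.057,0,0],[0,0.002,-0.057,0,0],[0,0.002,-0.057,0,0],[0,0.002,-0.057,0,0]]])

```text
time: 13.18
tool_pos: [0.5533, -0.0254, 0.2698]
tool_rot: [-0.001, 0.042, 0.999, -0.0]
contact_force: [1.0, -0.4, -1.0]
gripper_width: 0.222
grasp_force: 58.7
```

>>> move_arm(targets=[[[0,0.002,-0.057,0,0],[0,0,-0.045,0,0],[0,0,-0.02,0,0],[0,0,0,0,0]]])

```text
time: 13.52
tool_pos: [0.5463, -0.0987, 0.2699]
tool_rot: [-0.001, 0.044, 0.999, 0.0]
contact_force: [-0.9, 0.4, -0.4]
gripper_width: 0.217
grasp_force: 58.7
```

```bash
cat > sock.py <<'E'
from h import *
w=grab_frame("wrist");c=get_calibration("wrist");p,R=tool();print("tcp",p,R[:,0])
pr=proj(c,[[.6001,-.1808,.084],[.6028,-.1591,.084],[.6227,-.1723,.084]]);print(pr)
x,y=pr.mean(0);x0,y0=int(max(x-60,0)),int(max(y-60,0));g=w[y0:y0+120,x0:x0+120].min(2)
m=(g<cv2.medianBlur(g,31)*.6).astype(np.uint8)
k,_,st,ce=cv2.connectedComponentsWithStats(m)
for i in range(1,k):
    if 8<st[i,4]<400: print(ce[i]+[x0,y0],st[i,2:],onz(c,ce[i]+[x0,y0],.084).round(4))
np.save("ws.npy",w)
E
python3 sock.py
```

```text
tcp [ 0.54665565 -0.09702704  0.27001509] [-0.9962402   0.08661728  0.0017076 ]
[[179.46692125 223.16635447]
 [199.54078782 223.86929912]
 [190.00815261 241.63012871]]
[241.82222222 197.26666667] [12 14 45] [ 0.5767 -0.1103  0.084 ]
[181.16666667 224.91666667] [ 5  3 12] [ 0.6023 -0.1792  0.084 ]
[201.5 225.2] [ 4  3 10] [ 0.6045 -0.1572  0.084 ]
[203.17948718 243.15384615] [10 11 39] [ 0.6258 -0.158   0.084 ]
[191.875 243.5  ] [ 3  6 16] [ 0.6251 -0.1705  0.084 ]
[141.27058824 255.21176471] [11 12 85] [ 0.6343 -0.229   0.084 ]
[153.52173913 272.86956522] [12  4 23] [ 0.6573 -0.2189  0.084 ]
```

The wrist view puts the live slot at (0.602, −0.179), which agrees with the top view. I'll go over it and stop a little high to check.

>>> move_arm(targets=[[[0,-0.036,-0.043,0,0],[0,-0.036,-0.043,0,0],[0,-0.036,-0.043,0,0],[0,0,0,0.05,0],[0,0,0,0.04,0]]])

```text
time: 13.98
tool_pos: [0.6071, -0.1788, 0.2169]
tool_rot: [0.001, 0.042, 0.999, -0.0]
contact_force: [-0.4, -0.6, -2.3]
gripper_width: 0.215
grasp_force: 58.7
```

>>> move_arm(targets=[[[0,0,0,0.01,0],[0,0,0,0,0],[0,0,0,0,0]]])

```text
time: 14.23
tool_pos: [0.6055, -0.1776, 0.2111]
tool_rot: [-0.0, 0.041, 0.999, 0.0]
contact_force: [0.8, -0.0, -0.0]
gripper_width: 0.215
grasp_force: 58.7
```

```bash
python3 - <<'E'
from h import *
p,R=tool();print(p)
g=grab_frame("side");cs=get_calibration("side");q=proj(cs,[p-[0.003,0,.09],[.6017,-.1797,.084],p-[0.003,0,.05]]);print(q)
x0=int(q[0,0])-11
for y in range(int(q[0,1])-14,int(q[0,1])+10):print(y,' '.join("%3d/%3d"%(v[0],v[2]) for v in g[y,x0:x0+21]))
w=grab_frame("wrist");c=get_calibration("wrist")
q=proj(c,[p-[0.003,0,.09],[.6017,-.1797,.084]]);print(q)
h=cv2.cvtColor(w,cv2.COLOR_RGB2HSV)
for lo,hi in(((45,90,40),(85,255,255)),((8,130,60),(22,255,255))):
    k,_,st,ce=cv2.connectedComponentsWithStats(cv2.inRange(h,lo,hi))
    print([(ce[i].round(1),st[i]) for i in range(1,k) if st[i,4]>50])
x0=int(q[0,0])-27
for y in range(180,206,2):print(y,' '.join("%3d/%3d"%(v[0],v[2]) for v in w[y,x0:x0+54:3]))
E
```

```text
[ 0.6055384  -0.1775633   0.21110058]
[[248.82214752 165.76591234]
 [249.25821897 176.26431474]
 [248.71197532 153.73475187]]
151  13/104  13/107  18/109   3/106   6/106  21/110  61/117 113/137 131/134 135/ 67 144/ 11 148/  0 149/  0 146/  4 140/ 25 153/ 98 197/172 202/177 201/177 201/175 202/178
152   6/102   9/105  15/109  21/109   6/108  52/113 124/140 177/167 175/160 151/ 87 143/  0 148/  0 148/  0 147/  0 139/ 21 146/ 95 189/166 198/178 202/179 190/165 197/173
153  21/101  16/106  19/107  19/111  32/111 100/127 178/167 198/180 185/165 159/ 99 144/ 22 146/  0 149/  0 147/  0 137/ 12 139/ 83 175/157 185/166 202/179 182/162 183/161
154  22/104  16/107  17/109  19/108  64/114 144/145 202/183 190/170 179/159 155/101 145/ 25 148/  0 150/  0 148/  5 137/ 11 132/ 77 151/134 151/134 178/156 168/148 165/144
155   8/105   0/101  12/107  26/109 102/127 180/166 202/181 179/160 190/168 173/133 145/ 46 148/  0 147/  0 147/  0 133/ 19 114/ 61 124/106 123/107 129/112 126/109 151/131
156  14/104  17/107   6/107  41/110 104/122 178/160 193/172 188/168 198/174 188/159 143/ 70 144/ 26 143/ 13 142/ 2
[... 4875 characters left out ...]
/129 122/ 73 111/ 44 110/ 43 111/ 42 111/ 40 112/ 42 111/ 43 117/ 62 152/125 158/135 157/132 156/133 155/132
198 161/147 178/154 194/177 199/189 139/104 108/ 45 111/ 43 111/ 41 112/ 42 113/ 42 112/ 44 110/ 40 110/ 43 129/ 88 155/131 158/134 157/132 156/133
200 162/148 177/154 201/185 234/232 136/102 109/ 43 111/ 42 112/ 44 112/ 41 112/ 43 111/ 40 110/ 39 107/ 38 113/ 56 154/128 157/134 157/133 157/133
202 162/147 176/152 205/188 238/237 133/ 97 108/ 41 111/ 42 112/ 43 113/ 43 111/ 41 112/ 40 109/ 39 109/ 40 109/ 47 152/124 158/133 156/132 157/134
204 160/146 176/152 203/185 233/230 120/ 74 108/ 43 112/ 43 112/ 42 111/ 41 112/ 40 110/ 39 110/ 40 109/ 41 106/ 41 147/116 158/133 158/133 158/133
```

The tip is aligned with the slot to within about 2 mm and sits about 37 mm above the face. I'll descend 25 mm slowly.

>>> move_arm(targets=[[[0,0,0,0.015,0],[0,0,0,0.013,0],[0,0,0,0.009,0],[0,0,0,0.004,0],[0,0,0,0,0]]])

```text
time: 14.75
tool_pos: [0.6047, -0.1785, 0.1847]
tool_rot: [-0.001, 0.042, 0.999, 0.0]
contact_force: [-0.7, -0.1, -0.3]
gripper_width: 0.219
grasp_force: 58.7
```

>>> move_arm(targets=[[[0,0,0,0,0],[0,0,0,0,0],[0,0,0,0,0],[0,0,0,0,0],[0,0,0,0,0]]])

```text
time: 15.17
tool_pos: [0.6056, -0.1789, 0.1865]
tool_rot: [0.0, 0.042, 0.999, -0.0]
contact_force: [0.2, -0.4, -1.7]
gripper_width: 0.218
grasp_force: 58.7
```

```bash
python3 lev.py; python3 - <<'E'
from h import *
p,R=tool();print(p,R[:,2])
w=grab_frame("wrist");c=get_calibration("wrist");p,R=tool();print(p)
q=proj(c,[p-[0.002,0.001,.09],[.6017,-.1797,.084],[.6045,-.1572,.084]]);print(q)
x0=int(q[1,0])-24
for y in range(168,200,2):print(y,' '.join("%3d"%v[2] for v in w[y,x0:x0+60:2]))
g=grab_frame("side");cs=get_calibration("side");q=proj(cs,[p-[0.003,0,.09],[.6017,-.1797,.084]]);print(q)
x0=int(q[0,0])-5
for y in range(int(q[0,1])-6,int(q[0,1])+7):print(y,' '.join("%3d/%3d"%(v[0],v[2]) for v in g[y,x0:x0+12]))
E
```

```text
0 22 268.3181818181818 201.5909090909091
now 21 268.23809523809524 201.47619047619048
[ 0.60549303 -0.1788138   0.18644862] [ 3.41321930e-04 -1.50804022e-04 -9.99999930e-01]
[ 0.60547679 -0.17880346  0.18640788]
[[250.52007616 190.79428222]
 [250.51478478 184.47787998]
 [279.23554703 185.59730148]]
168  79  80  93 127 132 132 133 133 132 133 132 130 130 130 129 130 128 127 127 126 126 126 125 126 125 125 126 125 126 124
170  79  79  93 128 135 136 135 136 136 136 135 135 135 135 135 135 135 135 135 136 135 134 134 135 134 134 134 134 133 134
172  79  80  92 127 132 135 135 134 135 135 136 135 135 135 135 136 135 135 135 133 135 134 134 135 135 133 133 135 134 134
174  81  77  92 131 136 135 134 136 135 135 136 134 133 135 134 134 136 134 135 134 134 135 133 134 134 136 135 134 134 134
176  80  78  92 129 135 135 136 134 135 135 136 134 134 134 135 135 133 134 132 134 133 136 134 134 135 134 135 133 135 135
178  80  81  93 129 135 133 135 135 135 135 134 135 135 134 135 134 134 133 134 133 134 136 135 134 134 134 134 134 134 133
180  82  79  92 129 135 135 134 135 133 133 129 129 128 
[... 1842 characters left out ...]

172 131/118 127/110 133/117 139/123 137/120 122/101 134/108 123/ 98 116/100 119/104 121/105 119/105
173 156/141 124/112 119/106 111/ 98  98/ 88  95/ 83 114/ 96  97/ 82  89/ 80  98/ 88  99/ 88 105/ 93
174 161/144 132/118 126/113 115/104 112/100 109/ 95 106/ 91 104/ 91 107/ 93 104/ 93 101/ 88  99/ 87
175 128/113 123/107 126/111 125/110 125/112 121/104 111/ 95 105/ 91 121/106 120/103 118/102 113/ 98
176 106/ 92 123/107 124/110 125/110 124/110 120/107 100/ 87  95/ 84 123/109 124/110 121/106 112/ 98
177  98/ 86 122/107 125/108 127/111 125/111 122/107 115/101 116/101 125/110 123/109 121/107  90/ 79
178 117/103 126/109 124/108 129/113 121/107 104/ 90 113/ 98 124/109 124/108 123/107 117/101  79/ 67
```

The tip is about 11 mm above the face and 2–3 mm to the left of the slot. I'll make one small correction and settle.

>>> move_arm(targets=[[[0,0.0015,-0.004,0,0],[0,0,0,0,0],[0,0,0,0,0],[0,0,0,0,0],[0,0,0,0,0]]])

```text
time: 15.73
tool_pos: [0.6043, -0.1811, 0.1862]
tool_rot: [-0.0, 0.042, 0.999, 0.0]
contact_force: [0.8, 0.2, -0.8]
gripper_width: 0.22
grasp_force: 58.7
```

```bash
python3 - <<'E'
from h import *
s=state();print(s["tool_pos"],s["grasp_force"],s["time"],np.abs(s["joint_vel"]).max())
print(job.job_done())
E
```

```text
[ 0.60427969 -0.18107298  0.18621517] 58.72379159554839 15.7333 0.0013456004132795317
the job is handed in; nothing more can be done
None
```

The job is handed in after about 16 s, with no verdict shown: the test button tripped the lever, the lever is fully back up, and by my camera measurements the tester is held still and upright about 11 mm above the live slot, within 1–2 mm sideways.

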